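# Raise a probe 40 mm in a dry-block calibrator and hold it for the reading

### The job

Check the calibrator's heat spread along its bore: first bring the height scale's foot gently down onto the heat-shield disc of the tall probe while that probe is still fully home, and let go of the scale. Then take the probe by its handle and draw it straight up in its bore, without forcing it or overshooting, until the scale reads 40 mm with its foot still riding on the disc. Finish while holding the probe still at that height, and leave the two other probes and the things round about alone.

Things in the scene. Friction and masses are not known exactly. Their poses are not given: they have to be found in the camera images.
- dryblock: Dry-block calibrator, fixed: white casing 230 x 170 x 150 mm high, bare-metal well block in its top, grey control panel on its front (-x). Origin at bench level under the tall probe's bore, z up; the casing runs from x -120 to +110 and y -103 to +67 mm. That bore: 9.5 mm diameter, 105 mm deep, floor 45 mm above the bench. Two more bores at x +18 and -18, y -42 mm hold the other probes.
- bore_floor (a point): Centre of the floor of the tall probe's bore, 45 mm above the bench.
- bore_mouth (a point): Centre of the mouth of the tall probe's bore in the calibrator's top, 150 mm above the bench.
- probe: The tall probe, loose and upright, at the start on its bore's floor; 110 to 200 g. Origin at its lower tip, z along it to the handle; round, yaw means nothing. Steel sheath 8 mm diameter to z 135 mm, aluminium heat-shield disc 48 mm diameter from z 135 to 139, black handle 18 mm diameter from z 139 to 227. Fully home, the disc's top is 184 mm and the handle's top 272 mm above the bench.
- probe_tip (a point): Lower tip of the tall probe (same point as the origin of probe).
- handle_mid (a point): Point on the axis of the tall probe's handle 195 mm above its tip: 56 mm above the disc's top, 32 mm below the handle's end. A good place for the TCP when gripping from above, with the fingers closing along the calibrator's x so that they pass beside the scale's foot arm.
- scale: Digital height scale: grey housing 44 x 32 x 75 mm fixed to the calibrator's left side (+y), an upright steel beam sliding in it. Origin at bench level under the beam, 95 mm from the bore along the calibrator's y; same axes. On the beam are a round knob and an arm 16 mm wide, 8 mm thick, that reaches over to the tall probe; the arm's top is 16 mm above the foot's lowest point.
- scale_slide (a joint): The scale's reading: height of the foot in m, growing upwards, 0 when the foot rests on the disc of the fully-home tall probe, range -0.006 to 0.075; starts at 0.020 to 0.050. A brake (1.6 N; slide 80 g) holds it where it is left: push its knob down to lower it; the disc pushes it up when the probe rises, and it does not come back down by itself.
- foot (a point): Lowest point of the foot, a steel ball tip of 8 mm diameter at the end of the scale's arm. It meets the disc 18.5 mm from the probe's axis, on the side of the scale.
- knob_top (a point): Centre of the top face of the scale's knob, a metal cylinder 16 mm in diameter and 22 mm high standing on the beam, 95 mm from the bore; 42 mm higher than the foot. Push it down from above with closed fingers, or pinch it.
- reference: Angled reference probe in one of the two other bores (which one varies), to be left alone: 8 mm steel sheath bent over level at 166 mm above the bench, black handle 16 mm in diameter reaching 80 mm towards the calibrator's right (-y). Origin at its lower tip.
- slim_probe: Short straight probe in the remaining bore, to be left alone: 8 mm sheath, black head 12 mm in diameter whose top is 190 mm above the bench. Origin at its lower tip.
- readout: Hand-held thermometer, black with a yellow face, 115 x 62 x 28 mm, lying on the bench left of the calibrator. Origin under its centre. To be left alone.
- sleeve_a: Spare aluminium well sleeve standing on the bench left of the calibrator, 30 mm in diameter, 75 mm high. Origin under its centre. To be left alone.
- sleeve_b: A second sleeve, the same.
Not all that is in view belongs to the job. Leave any blue or yellow look-alike of the probe alone.

How it is judged:
By the outcome, as a careful person would: the job done as asked, in the order asked, and still so for the second after the job is handed in, while the arm keeps its last pose, push and grip.
It also fails if it takes over 51 s, if anything falls off the work surface, if the arm or the gripper's body presses on something with over 40 N, if the wrist force passes 120 N, or if a joint passes its speed limit or range.

### The arm

A 6-joint arm with a two-finger parallel gripper is mounted at the origin on the work surface. World frame = base frame: x ahead of the robot, y to its left, z up, the work surface at z = 0. Lengths are in mm, angles in rad, forces in N, time in s.
With the tool pointing down it reaches from about 275 to 1000 mm from the base axis. Payload 8.4 kg.
Tool frame: the origin (TCP) lies between the finger pads, 19 mm behind the fingertips; this is the grasp point; z points along the fingers, y is the line along which they close (so a half turn about z gives the same grasp; the last joint's range is limited). The gripper opens to 85 mm and grips with 20 to 120 N. Pads are 22 mm wide; open, the fingers measure 114 mm over their backs; the gripper's body (76 mm by 85 mm) begins 54 mm behind the grasp point. The pads swing forward as they close: fully open they stand 13 mm farther back than shut.
Start: joints at [1.326, 0.353, 1.633, -0, 1.155, -0.002], TCP at [150.262, 606.671, 249.981] pointing down, gripper open.
Joint ranges: [-2.63, 2.63], [-0.92, 2.1], [0.06, 2.66], [-1.3, 4.44], [0, 2.69], [-3.02, 3.02]. Speed limits (rad/s): [2.22, 2.22, 2.79, 3.14, 3.14, 3.14].

### API

Orientations are given as [roll, pitch, yaw] about the fixed x, y, z axes, in that order (R = Rz(yaw) Ry(pitch) Rx(roll)).
In Python, from rig import r, cams, sign_off gives the robot as it stands.
- The arm moves only by the shell command python3 -m crank 'ROWS' [FORCE]. ROWS is JSON, a list of rows, each a list of 7 numbers: the shift along the tool's x, y, z in m, then the turn, a rotation vector about the tool's x, y, z in rad, then the closure, from 0 (fully open) to 1 (shut). In form: [[dx, dy, dz, ax, ay, az, gripper], ...]. A call has 1 to 5 rows; each row is the pose to reach, as a shift and turn from the pose commanded when the call began, along the tool's axes at that moment; what a row does not reach only later rows make up. A row lasts 1/10 s, in which the tool goes at most 50 mm and 8.59 degrees, less where a joint would pass 70% of its speed; a pose out of reach is approached as far as the arm can. A call with a gripper value outside its range is refused whole. The fingers move at their own pace and stop on an object; FORCE is the grip in N (left out, the last holds). Time passes only in rows, so rows that repeat a pose let the fingers close. It gives the time, the measured TCP pose, the force, the opening and the grip force at its end, in the units of the state.
- r.sense(): the state, without advancing time (a new reading comes with each control period).
- cams.grab_frame(name): name is "side" or "top"; returns a dict with "image" (420x560x3 uint8, red, green, blue), "fx", "fy", "cx", "cy" (pixels), "position" and "orientation" of the camera in the world. Camera axes: x right, y down, z forward; pixel columns grow to the right and rows downward; lengths in mm; the calibration is good to about 2 mm. A picture is of the moment at which its call begins. There is no depth.
- sign_off(): hands the job in; it is judged then, once.
The state is a dict: "clock": time; "qpos": joint angles; "qvel": joint speeds; "joint_efforts": joint torques, N m; "eef_pos": TCP position; "tcp_rot": TCP orientation; "contact_force": force on the tool from outside, world axes, zero at the start; "wrist_torque": the same for the moment, N m; "opening": opening from 0.0 (shut) to 1.0 (fully open); "grasp_force": force on a finger pad.
Only numpy, scipy, OpenCV 4.12 (cv2) and the standard library are available. Lean on these libraries where they do the work, as an engineer would, in place of code of your own. Each camera call takes 0.05 s, during which the arm holds its last target. There are 200 camera calls.

## Working session

There is one attempt and no reset: what is moved stays moved. The work goes in short steps, Python scripts to look and compute and a shell command to move; the robot and the scene stay as the last step left them, time stands still between calls to the robot, and variables do not carry over. Pictures are saved under pics/ and viewed, at most 10 in all, crops included, and the job is handed in when it is done.

```bash
mkdir -p pics; python3 - <<'E'
from rig import r,cams
import cv2
for n in("side","top"):
    f=cams.grab_frame(n); cv2.imwrite(f"pics/{n}0.png",f["image"][:,:,::-1])
    print(n,{k:v for k,v in f.items() if k!="image"})
print(r.sense())
E
```

```text
side {'fx': 490.81857334812895, 'fy': 490.81857334812895, 'cx': 270.02979359947244, 'cy': 203.3655011119026, 'position': array([ 647.05033214, -816.73251052,  763.19405175]), 'orientation': array([-2.20796477,  0.01965169,  0.10619641])}
top {'fx': 533.3792912818438, 'fy': 533.3792912818438, 'cx': 277.3069188290359, 'cy': 209.11343122197394, 'position': array([ 376.10266254,   31.63943506, 1462.62382266]), 'orientation': array([-3.01120523, -0.0228444 , -1.55482123])}
{'clock': 0.1, 'qpos': array([ 1.32561724e+00,  3.53574396e-01,  1.63408375e+00,  2.22543804e-05,
        1.15522687e+00, -2.39539518e-03]), 'qvel': array([ 1.58722078e-03, -1.55395221e-03, -3.63628674e-03,  1.04798241e-04,
       -7.51724361e-04, -1.94827683e-05]), 'joint_efforts': array([ 1.78440165e-03, -6.06353331e+01, -3.42818105e+01,  1.61510161e-05,
        4.07716812e-03, -1.86823996e-06]), 'eef_pos': array([150.14078756, 606.25886861, 249.32929616]), 'tcp_rot': array([-3.14030035e+00, -2.34442480e-05,  2.89879994e+00]), 'contact_force': array([-0.12746243, -1.06598499, -0.32416828]), 'wrist_torque': array([-0.02227081,  0.00766968,  0.02688094]), 'grasp_force': 0.0, 'opening': 1.0055426515549875}
```

View pics/side0.png

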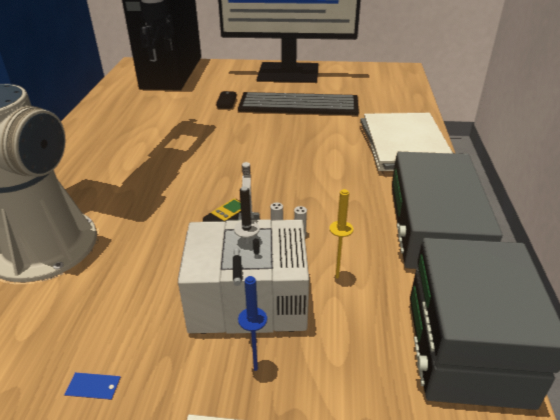

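View pics/top0.png

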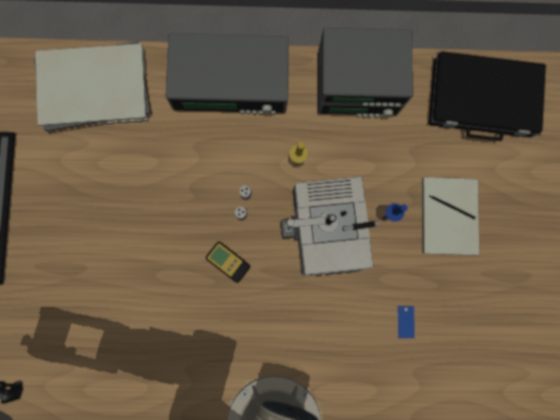

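The side view shows three tall-probe shapes: black at (246,205) standing in the calibrator, blue at (252,300) and yellow at (342,210) outside it. The black one fits, because it stands in the block beside the scale's arm. I'll confirm that in an enlarged crop.

```bash
python3 - <<'E'
import cv2,numpy as np
a=cv2.imread("pics/side0.png")[150:340,170:320]; b=cv2.imread("pics/top0.png")[165:285,270:390]
a=cv2.resize(a[0:100,20:140],None,fx=5,fy=5,interpolation=2)
cv2.imwrite("pics/sc.png",a)   # origin 190,150 scale5
b=cv2.resize(b,None,fx=5,fy=5,interpolation=2)
cv2.imwrite("pics/tc.png",b)   # origin 270,165 scale5
E
```

```text
(no output)
```

View pics/sc.png

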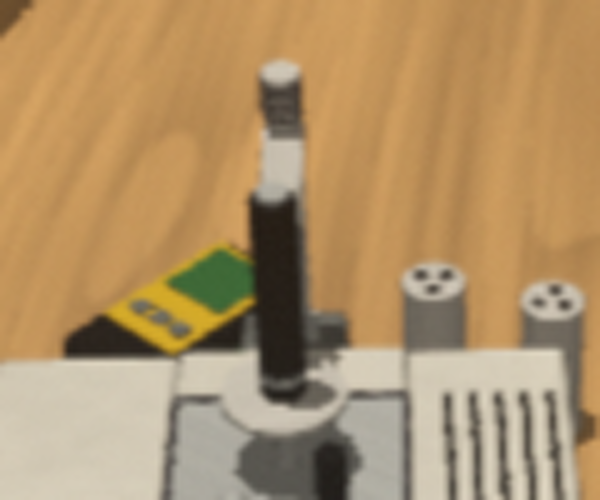

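View pics/tc.png

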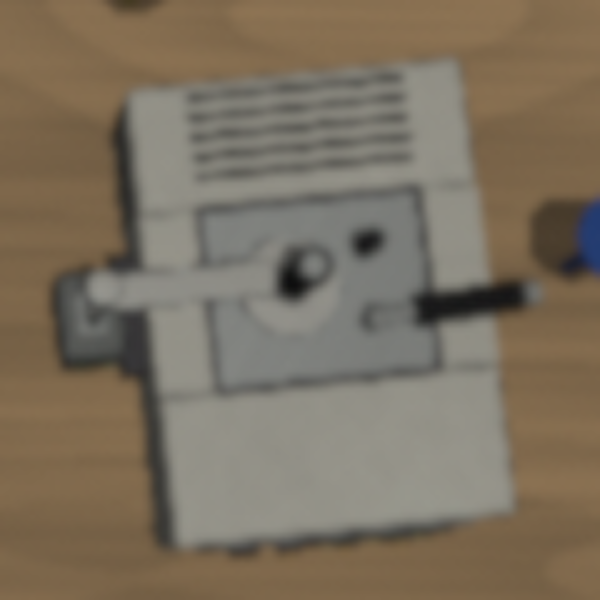

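The crops confirm it. The black handle, top at (272,192) in the side crop, rises from the metal disc in the block, with the scale's arm above it and the knob top at (281,71). In the top crop the knob is at (105,287), the handle top at (314,265), and the casing corners are clear. Next I'll fit the calibrator pose.

```bash
cat > h.py <<'E'
import numpy as np
from scipy.spatial.transform import Rotation as R
from scipy.optimize import least_squares
C={'side':dict(f=490.8186,c=(270.03,203.366),p=[647.05,-816.7325,763.194],o=[-2.20796477,0.01965169,0.10619641]),
'top':dict(f=533.3793,c=(277.307,209.1134),p=[376.10266,31.639435,1462.6238],o=[-3.01120523,-0.0228444,-1.55482123])}
def proj(n,P):
    c=C[n]; q=R.from_euler('xyz',c['o']).inv().apply(np.atleast_2d(P)-c['p'])
    return q[:,:2]/q[:,2:]*c['f']+c['c']
def w(p,L):
    c,s=np.cos(p[2]),np.sin(p[2]); L=np.array(L,float)
    return np.c_[p[0]+c*L[:,0]-s*L[:,1],p[1]+s*L[:,0]+c*L[:,1],L[:,2]]
E
python3 - <<'E'
from h import *
def pts(s): return (('side',[(0,95,226+s),(0,0,272),(0,0,184)],[(281,71),(272,192),(284,396)],(190,150)),
 ('top',[(0,95,226+s),(0,0,272),(110,67,150),(110,-103,150),(-120,-103,150),(-120,67,150)],[(105,287),(314,265),(128,92),(458,60),(513,510),(172,548)],(270,165)))
def f(p): return np.concatenate([(proj(n,w(p,L))-(np.array(U)/5-.4+o)).ravel() for n,L,U,o in pts(p[3])])
s=least_squares(f,[400,-50,0,30],x_scale=[10,10,.1,10])
print(s.x,s.fun.round(1)); p=s.x
print('bore',w(p,[(0,0,0)]),'knob',w(p,[(0,95,226+p[3])]))
E
```

```text
[ 5.16155744e+02 -1.17245207e+02  1.14300910e-01  3.75227059e+01] [-0.2  0.  -0.3  0.3 -0.3 -1.7 -0.4 -0.2 -0.1 -0.2 -0.5 -0.9  0.8 -0.8
  0.9  0.8  0.4  0. ]
bore [[ 516.15574408 -117.24520694    0.        ]] knob [[505.32078619 -22.86510476 263.52270586]]
```

```bash
cat >> h.py <<'E'
def go(t,yaw=1.685):
    from rig import r
    s=r.sense(); T=R.from_euler('xyz',s['tcp_rot']); G=R.from_euler('xyz',[np.pi,0,yaw])
    print(s['clock'],s['eef_pos'].round(1),'F',s['contact_force'].round(1),'shift',(T.inv().apply(np.array(t)-s['eef_pos'])/1000).round(4),'turn',(T.inv()*G).as_rotvec().round(4),'open',round(s['opening'],3))
E
python3 -c "
from h import *
go([505.3,-22.9,330])"
```

```text
0.1 [150.1 606.3 249.3] F [-0.1 -1.1 -0.3] shift [-0.496  -0.5254 -0.08  ] turn [-1.1000e-03  8.0000e-04  1.2138e+00] open 1.006
```

```bash
python3 -m crank '[[-0.496,-0.525,-0.08,0,0,1.214,1],[-0.496,-0.525,-0.08,0,0,1.214,1],[-0.496,-0.525,-0.08,0,0,1.214,1],[-0.496,-0.525,-0.08,0,0,1.214,1],[-0.496,-0.525,-0.08,0,0,1.214,1]]' 40; python3 -c "
from h import *
go([505.3,-22.9,330])"
```

```text
clock: 0.6
eef_pos: [272.9, 388.4, 277.4]
tcp_rot: [-3.141, 0.0, 2.143]
contact_force: [0.6, 0.6, 0.5]
opening: 0.146
grasp_force: 0.0
0.6 [272.9 388.4 277.4] F [0.6 0.6 0.5] shift [-0.4717 -0.0274 -0.0524] turn [-2.000e-04  3.000e-04  4.582e-01] open 0.146
```

```bash
python3 -m crank '[[-0.47,-0.027,-0.052,0,0,0.455,1],[-0.47,-0.027,-0.052,0,0,0.455,1],[-0.47,-0.027,-0.052,0,0,0.455,1],[-0.47,-0.027,-0.052,0,0,0.455,1],[-0.47,-0.027,-0.052,0,0,0.455,1]]'; python3 -c "
from h import *
go([505.3,-22.9,330])"
```

```text
clock: 1.1
eef_pos: [396.5, 172.8, 305.2]
tcp_rot: [3.141, -0.0, 1.694]
contact_force: [1.5, 0.4, -0.8]
opening: -0.001
grasp_force: 0.0
1.1 [396.5 172.8 305.2] F [ 1.5  0.4 -0.8] shift [-0.2076  0.0841 -0.0248] turn [ 0.0002 -0.0001  0.0085] open -0.001
```

```bash
python3 -m crank '[[-0.2,0.081,-0.025,0,0,0,1],[-0.2,0.081,-0.025,0,0,0,1],[-0.2,0.081,-0.025,0,0,0,1],[-0.2,0.081,-0.025,0,0,0,1],[-0.2,0.081,-0.025,0,0,0,1]]';python3 -m crank '[[0,0,0,0,0,0,1]]'; python3 -c "
from h import *
go([505.3,-22.9,330])"
```

```text
clock: 1.6
eef_pos: [502.6, -17.4, 330.3]
tcp_rot: [3.141, 0.001, 1.691]
contact_force: [0.8, -0.1, 0.1]
opening: -0.001
grasp_force: 0.0
clock: 1.7
eef_pos: [501.7, -15.6, 329.8]
tcp_rot: [-3.141, 0.0, 1.691]
contact_force: [-0.2, 0.3, -0.1]
opening: -0.003
grasp_force: 0.0
1.7 [501.7 -15.6 329.8] F [-0.2  0.3 -0.1] shift [-0.0077  0.0027 -0.0002] turn [-0.0002  0.0002  0.0056] open -0.003
```

```bash
python3 -m crank '[[-0.0077,0.0027,0.0,0,0,0.005,1],[-0.0077,0.0027,0.022,0,0,0.005,1],[-0.0077,0.0027,0.042,0,0,0.005,1],[-0.0077,0.0027,0.042,0,0,0.005,1]]'; python3 - <<'E'
from h import *
from rig import cams
import cv2
go([505.3,-22.9,288])
a=cams.grab_frame("side")["image"][110:260,180:330,::-1]; b=cams.grab_frame("top")["image"][150:300,250:400,::-1]
cv2.imwrite("pics/n1.png",np.hstack([cv2.resize(x,(400,400),interpolation=2) for x in(a,b)]))
E
```

```text
clock: 2.1
eef_pos: [502.5, -19.9, 285.5]
tcp_rot: [-3.137, -0.001, 1.69]
contact_force: [0.0, 0.0, -0.3]
opening: -0.002
grasp_force: 0.0
2.1 [502.5 -19.9 285.5] F [ 0.   0.  -0.3] shift [-0.0034  0.0024 -0.0025] turn [-0.0049 -0.001   0.0053] open -0.002
```

View pics/n1.png

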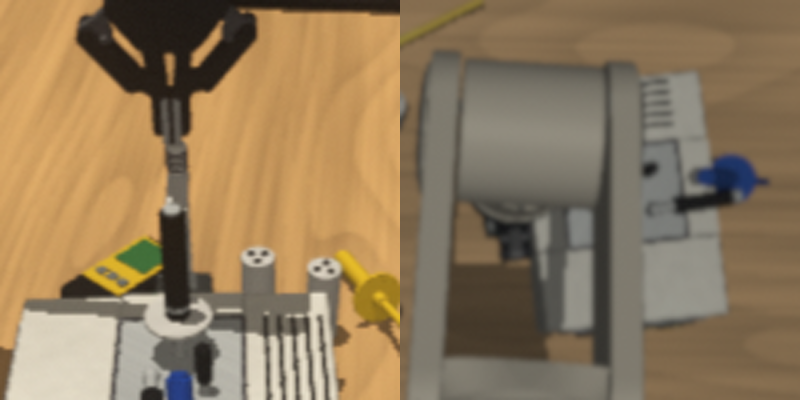

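The side crop shows the closed fingers (172,130) just above the knob top (177,146), about 3 mm towards -x. I'll correct that, then push down.

```bash
python3 -m crank '[[-0.0034,0.0024,0,0.0,0,0.005,1],[-0.0034,0.0024,0,0.0,0,0.005,1]]';python3 -m crank '[[0,0,0.008,0,0,0,1],[0,0,0.015,0,0,0,1],[0,0,0.02,0,0,0,1],[0,0,0.025,0,0,0,1],[0,0,0.025,0,0,0,1]]'; python3 -c "
from h import *
go([505.3,-22.9,246])"
```

```text
clock: 2.4
eef_pos: [508.3, -24.2, 289.1]
tcp_rot: [3.14, 0.0, 1.684]
contact_force: [0.5, 0.3, -0.9]
opening: -0.001
grasp_force: 0.0
clock: 2.9
eef_pos: [506.8, -24.2, 262.0]
tcp_rot: [-3.14, -0.0, 1.684]
contact_force: [-0.3, 0.3, 0.1]
opening: 0.0
grasp_force: 0.0
2.9 [506.8 -24.2 262. ] F [-0.3  0.3  0.1] shift [ 0.0014 -0.0013  0.016 ] turn [-0.0017 -0.0003 -0.0012] open 0.0
```

```bash
python3 -m crank '[[0.001,-0.001,0.003,0,0,0,1],[0.001,-0.001,0.006,0,0,0,1],[0.001,-0.001,0.009,0,0,0,1],[0.001,-0.001,0.011,0,0,0,1],[0.001,-0.001,0.011,0,0,0,1]]';  python3 -m crank '[[0,0,0.001,0,0,0,1],[0,0,0.002,0,0,0,1],[0,0,0.002,0,0,0,1]]'; python3 - <<'E'
from h import *
from rig import cams
import cv2
go([505.3,-22.9,245])
a=cams.grab_frame("side")["image"][130:250,200:300,::-1]
cv2.imwrite("pics/n2.png",cv2.resize(a,(500,600),interpolation=2))
E
```

```text
clock: 3.4
eef_pos: [506.1, -23.3, 251.6]
tcp_rot: [-3.141, -0.0, 1.684]
contact_force: [-0.6, -0.2, 0.2]
opening: -0.001
grasp_force: 0.0
clock: 3.7
eef_pos: [506.3, -23.3, 249.9]
tcp_rot: [-3.141, -0.0, 1.684]
contact_force: [0.6, -0.4, -0.0]
opening: -0.002
grasp_force: 0.0
3.7 [506.3 -23.3 249.9] F [ 0.6 -0.4 -0. ] shift [ 0.0005 -0.0009  0.0049] turn [-0.0001 -0.     -0.0013] open -0.002
```

View pics/n2.png

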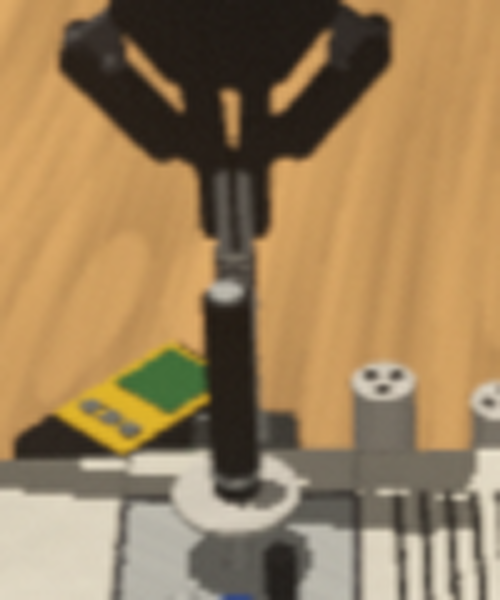

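The fingers sit on the knob (235,255), right behind the handle, and it has come down with them. I'll creep down until the force rises.

```bash
for i in 1 2 3; do :; done; python3 -m crank '[[0,0,0.001,0,0,0,1],[0,0,0.002,0,0,0,1],[0,0,0.003,0,0,0,1],[0,0,0.003,0,0,0,1]]'; python3 -m crank '[[0,0,0.001,0,0,0,1],[0,0,0.001,0,0,0,1]]'; python3 -c "
from h import *
go([505.3,-22.9,245])"
```

```text
clock: 4.15
eef_pos: [506.3, -23.3, 246.8]
tcp_rot: [-3.141, -0.0, 1.684]
contact_force: [-0.6, -0.5, 0.4]
opening: 0.004
grasp_force: 0.0
clock: 4.35
eef_pos: [506.3, -23.3, 245.9]
tcp_rot: [-3.142, 0.0, 1.684]
contact_force: [-1.4, -0.8, -0.4]
opening: -0.001
grasp_force: 0.0
4.35 [506.3 -23.3 245.9] F [-1.4 -0.8 -0.4] shift [ 0.0005 -0.0009  0.0009] turn [-0.      0.     -0.0012] open -0.001
```

```bash
python3 -m crank '[[0,0,0.0005,0,0,0,1],[0,0,0.0005,0,0,0,1]]'; python3 -m crank '[[0,0,0.0005,0,0,0,1],[0,0,0.0005,0,0,0,1]]'; python3 -m crank '[[0,0,0.0005,0,0,0,1],[0,0,0.0005,0,0,0,1]]'
```

```text
clock: 4.55
eef_pos: [506.3, -23.3, 245.4]
tcp_rot: [-3.142, 0.0, 1.684]
contact_force: [-0.1, -0.3, -1.4]
opening: 0.001
grasp_force: 0.0
clock: 4.75
eef_pos: [506.3, -23.3, 244.9]
tcp_rot: [-3.142, 0.0, 1.684]
contact_force: [-0.4, -1.0, 0.0]
opening: -0.001
grasp_force: 0.0
clock: 4.95
eef_pos: [506.3, -23.3, 244.5]
tcp_rot: [3.142, 0.0, 1.684]
contact_force: [0.4, -0.0, 0.5]
opening: 0.002
grasp_force: 0.3
```

```bash
python3 -m crank '[[0,0,0.0004,0,0,0,1],[0,0,0.0004,0,0,0,1]]'; python3 -c "
from rig import r
print(r.sense()['joint_efforts'])"; python3 -m crank '[[0,0,0.0004,0,0,0,1],[0,0,0.0004,0,0,0,1]]'
```

```text
clock: 5.15
eef_pos: [506.3, -23.3, 244.2]
tcp_rot: [3.142, -0.0, 1.684]
contact_force: [-1.3, 0.0, 1.8]
opening: -0.003
grasp_force: 1.5
[-8.94194981e-02 -4.44123137e+01 -3.20308435e+01 -5.05753770e-02
 -3.35255787e-01 -6.85912801e-04]
clock: 5.35
eef_pos: [506.3, -23.3, 243.9]
tcp_rot: [3.141, -0.0, 1.684]
contact_force: [-1.4, 1.3, 4.7]
opening: 0.001
grasp_force: 2.6
```

The force rose to 4.7 N at z 244: the foot is on the disc. Now I'll retreat straight up, then move over to the probe.

```bash
python3 -m crank '[[0,0,-0.01,0,0,0,1],[0,0,-0.04,0,0,0,1],[0,0,-0.075,0,0,0,1],[0,0,-0.075,0,0,0,1]]'; python3 -m crank '[[-0.094,-0.001,0,0,0,0,0],[-0.094,-0.001,0,0,0,0,0],[-0.094,-0.001,0,0,0,0,0],[-0.094,-0.001,0,0,0,0,0]]' 30;  python3 - <<'E'
from h import *
from rig import cams
import cv2
go([516.2,-117.2,240])
a=cams.grab_frame("side")["image"][110:260,180:330,::-1]
cv2.imwrite("pics/n3.png",cv2.resize(a,(600,600),interpolation=2))
E
```

```text
clock: 5.75
eef_pos: [508.7, -23.4, 323.6]
tcp_rot: [3.134, 0.001, 1.684]
contact_force: [-0.1, 0.2, 0.4]
opening: 0.0
grasp_force: 0.0
clock: 6.15
eef_pos: [515.7, -117.5, 318.3]
tcp_rot: [-3.141, -0.001, 1.682]
contact_force: [-0.6, -0.1, -0.1]
opening: 0.678
grasp_force: 0.0
6.15 [ 515.7 -117.5  318.3] F [-0.6 -0.1 -0.1] shift [0.0002 0.0006 0.0783] turn [-0.0006 -0.0005 -0.0034] open 0.678
```

View pics/n3.png

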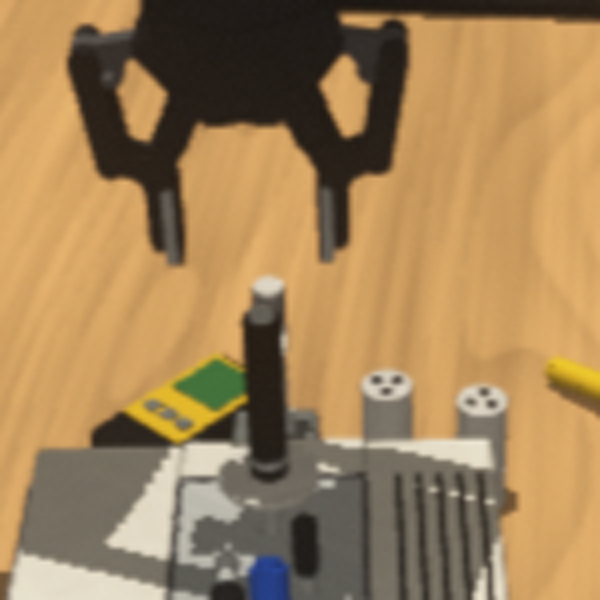

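```bash
python3 - <<'E'
from h import *
p=[516.16,-117.25,.1143]
for P in [(0,0,272),(0,0,184),(0,95,226)]: print(P,((proj('side',w(p,[P]))-[180,110])*4).round(0))
print(((proj('side',[[515.7,-117.5,z] for z in(299.3,310)])-[180,110])*4).round(0))
E
```

```text
(0, 0, 272) [[255. 313.]]
(0, 0, 184) [[264. 468.]]
(0, 95, 226) [[266. 280.]]
[[250. 262.]
 [249. 241.]]
```

```bash
python3 -m crank '[[0.0,0.0006,0.03,0,0,0,0],[0,0.0006,0.06,0,0,0,0],[0,0.0006,0.078,0,0,0,0],[0,0.0006,0.078,0,0,0,0],[0,0.0006,0.078,0,0,0,0]]'; python3 -m crank '[[0,0,0,0,0,0,0.4],[0,0,0,0,0,0,0.6],[0,0,0,0,0,0,0.65]]' 20;python3 -c "
from h import *
go([516.2,-117.2,240])"
```

```text
clock: 6.7
eef_pos: [516.6, -115.9, 241.0]
tcp_rot: [-3.141, -0.0, 1.685]
contact_force: [-0.1, 0.4, -0.3]
opening: 1.0
grasp_force: 0.0
clock: 7.0
eef_pos: [516.9, -116.7, 241.5]
tcp_rot: [3.14, 0.0, 1.684]
contact_force: [0.2, -0.0, 0.1]
opening: 0.515
grasp_force: 0.0
7.0 [ 516.9 -116.7  241.5] F [ 0.2 -0.   0.1] shift [-0.0004 -0.0008  0.0015] turn [ 0.0013  0.0005 -0.0011] open 0.515
```

```bash
python3 -m crank '[[0,0,0,0,0,0,0.67]]'; python3 - <<'E'
from h import *
from rig import cams
import cv2
go([516.2,-117.2,240])
a=cams.grab_frame("side")["image"][160:240,205:285,::-1]
cv2.imwrite("pics/n4.png",cv2.resize(a,(600,600),interpolation=2))
E
```

```text
clock: 7.1
eef_pos: [516.7, -116.8, 241.2]
tcp_rot: [3.141, 0.0, 1.684]
contact_force: [1.0, -0.2, 0.1]
opening: 0.34
grasp_force: 0.0
7.1 [ 516.7 -116.8  241.2] F [ 1.  -0.2  0.1] shift [-0.0003 -0.0006  0.0012] turn [ 0.0008  0.0003 -0.0012] open 0.34
```

View pics/n4.png

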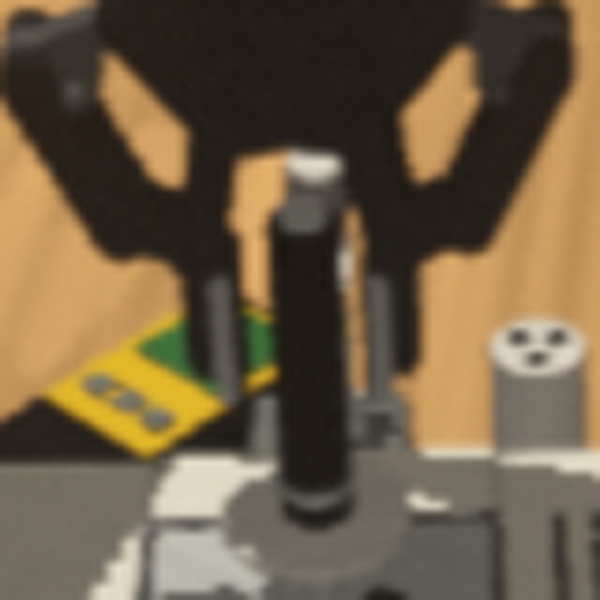

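The finger pads' inner edges are at columns 237 and 368 (middle 302), and the handle spans 279–348 (middle 313). So the handle is about 2.8 mm off, towards tool +y. I'll centre the fingers on it before closing.

```bash
python3 -m crank '[[0,0.0026,0.001,0,0,0,0.67],[0,0.0026,0.001,0,0,0,0.67],[0,0.0026,0.001,0,0,0,0.7]]' 20; python3 -m crank '[[0,0,0,0,0,0,0.74],[0,0,0,0,0,0,0.74]]';python3 -m crank '[[0,0,0,0,0,0,0.77],[0,0,0,0,0,0,0.77]]';python3 -m crank '[[0,0,0,0,0,0,0.8],[0,0,0,0,0,0,0.8]]'
```

```text
clock: 7.45
eef_pos: [519.1, -116.5, 239.6]
tcp_rot: [-3.141, -0.0, 1.684]
contact_force: [0.2, 0.6, 0.6]
opening: 0.3
grasp_force: 0.0
clock: 7.65
eef_pos: [519.1, -116.5, 239.6]
tcp_rot: [-3.141, -0.0, 1.684]
contact_force: [-0.4, -0.4, 0.3]
opening: 0.258
grasp_force: 0.0
clock: 7.85
eef_pos: [518.7, -116.5, 239.6]
tcp_rot: [-3.141, -0.0, 1.684]
contact_force: [-1.9, -0.4, 2.0]
opening: 0.229
grasp_force: 1.1
clock: 8.05
eef_pos: [518.7, -116.5, 239.7]
tcp_rot: [-3.141, -0.0, 1.684]
contact_force: [-2.7, -0.9, 3.4]
opening: 0.207
grasp_force: 19.5
```

```bash
python3 -m crank '[[0,-0.0005,0,0,0,0,1],[0,-0.0005,0,0,0,0,1],[0,-0.0005,0,0,0,0,1]]' 40; python3 -m crank '[[0,0,-0.0005,0,0,0,1],[0,0,-0.001,0,0,0,1],[0,0,-0.001,0,0,0,1],[0,0,-0.001,0,0,0,1]]'
```

```text
clock: 8.35
eef_pos: [518.4, -116.5, 239.7]
tcp_rot: [-3.141, -0.0, 1.684]
contact_force: [-2.8, 0.1, 4.0]
opening: 0.201
grasp_force: 39.0
clock: 8.75
eef_pos: [518.2, -116.4, 240.1]
tcp_rot: [-3.14, -0.0, 1.684]
contact_force: [-2.9, 0.5, -6.1]
opening: 0.198
grasp_force: 39.1
```

```bash
python3 -m crank '[[0,-0.0005,-0.001,0,0,0,1],[0,-0.0005,-0.003,0,0,0,1],[0,-0.0005,-0.005,0,0,0,1],[0,-0.0005,-0.005,0,0,0,1],[0,-0.0005,-0.005,0,0,0,1]]'
```

```text
clock: 9.25
eef_pos: [518.1, -116.6, 246.0]
tcp_rot: [3.141, 0.0, 1.684]
contact_force: [-3.3, 0.5, -1.2]
opening: 0.198
grasp_force: 39.6
```

```bash
python3 -m crank '[[0,0,-0.002,0,0,0,1],[0,0,-0.004,0,0,0,1],[0,0,-0.006,0,0,0,1],[0,0,-0.008,0,0,0,1],[0,0,-0.008,0,0,0,1]]'; python3 -m crank '[[0,0,0,0,0,0,1],[0,0,0,0,0,0,1]]'
```

```text
clock: 9.75
eef_pos: [518.1, -116.6, 254.0]
tcp_rot: [3.141, 0.0, 1.684]
contact_force: [-3.6, 0.2, -1.6]
opening: 0.202
grasp_force: 39.4
clock: 9.95
eef_pos: [518.2, -116.6, 253.9]
tcp_rot: [3.141, 0.0, 1.684]
contact_force: [-3.3, -0.7, 0.0]
opening: 0.201
grasp_force: 39.7
```

```bash
python3 - <<'E'
from h import *
from rig import cams
import cv2
a=cams.grab_frame("side")["image"][160:260,200:300,::-1]
cv2.imwrite("pics/n5.png",cv2.resize(a,(600,600),interpolation=2))
p=[516.16,-117.25,.1143]
for d in(0,14): print(d,((proj('side',w(p,[(0,0,272+d),(0,0,184+d),(0,-24,184+d),(0,95,226+d)]))-[200,160])*6).round(0).tolist())
E
```

```text
0 [[262.0, 170.0], [277.0, 403.0], [274.0, 453.0], [279.0, 120.0]]
14 [[260.0, 130.0], [274.0, 367.0], [272.0, 417.0], [277.0, 84.0]]
```

View pics/n5.png

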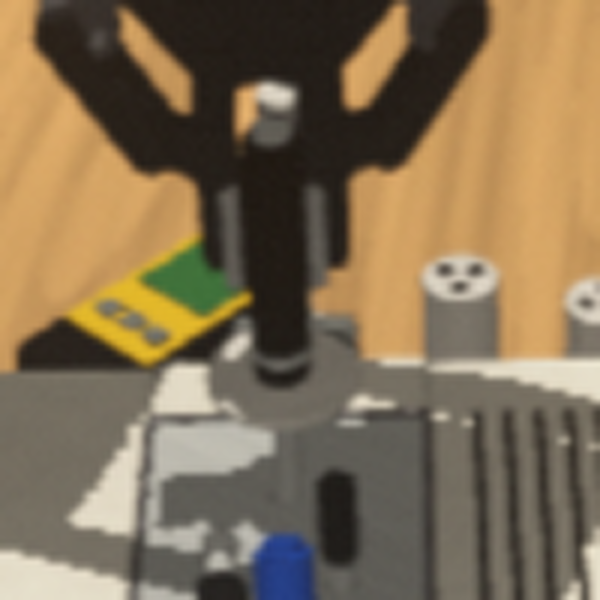

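The knob is at row 92 (about row 132 with the foot on the home disc, scaled from the earlier crop) and the disc's front edge is near row 425. Both agree with a rise of about 14 mm, with no slip. I'll carry on up.

```bash
python3 -m crank '[[0,0,-0.002,0,0,0,1],[0,0,-0.005,0,0,0,1],[0,0,-0.008,0,0,0,1],[0,0,-0.011,0,0,0,1],[0,0,-0.013,0,0,0,1]]'; python3 -m crank '[[0,0,-0.003,0,0,0,1],[0,0,-0.006,0,0,0,1],[0,0,-0.008,0,0,0,1],[0,0,-0.009,0,0,0,1],[0,0,-0.009,0,0,0,1]]';python3 -m crank '[[0,0,0,0,0,0,1],[0,0,0,0,0,0,1]]'
```

```text
clock: 10.5
eef_pos: [518.1, -116.6, 267.0]
tcp_rot: [3.141, 0.0, 1.684]
contact_force: [-1.8, -0.7, -4.4]
opening: 0.201
grasp_force: 39.2
clock: 11.0
eef_pos: [518.2, -116.6, 275.9]
tcp_rot: [3.141, 0.0, 1.684]
contact_force: [-2.8, -0.8, -1.5]
opening: 0.194
grasp_force: 39.3
clock: 11.2
eef_pos: [518.2, -116.7, 275.9]
tcp_rot: [3.141, 0.0, 1.684]
contact_force: [-2.9, -1.2, 0.5]
opening: 0.194
grasp_force: 39.4
```

```bash
python3 -m crank '[[0,0,-0.001,0,0,0,1],[0,0,-0.002,0,0,0,1],[0,0,-0.003,0,0,0,1],[0,0,-0.0035,0,0,0,1],[0,0,-0.0039,0,0,0,1]]'; python3 -m crank '[[0,0,0,0,0,0,1],[0,0,0,0,0,0,1],[0,0,0,0,0,0,1]]'; python3 - <<'E'
from h import *
from rig import cams
import cv2
a=cams.grab_frame("side")["image"][140:240,200:300,::-1]
cv2.imwrite("pics/n6.png",cv2.resize(a,(600,600),interpolation=2))
p=[517,-117.25,.1143]
for d in(38,40,42): print(d,((proj('side',w(p,[(0,0,272+d),(0,0,184+d),(0,-24,184+d),(0,95,226+d)]))-[200,140])*6).round(0).tolist())
E
```

```text
clock: 11.7
eef_pos: [518.2, -116.6, 279.6]
tcp_rot: [3.141, 0.0, 1.684]
contact_force: [-1.8, -1.1, -5.6]
opening: 0.197
grasp_force: 39.1
clock: 12.0
eef_pos: [518.1, -116.6, 279.6]
tcp_rot: [3.141, -0.0, 1.684]
contact_force: [-1.1, -1.2, -4.0]
opening: 0.199
grasp_force: 39.2
38 [[258.0, 181.0], [273.0, 426.0], [271.0, 475.0], [276.0, 142.0]]
40 [[258.0, 175.0], [273.0, 420.0], [270.0, 470.0], [276.0, 136.0]]
42 [[257.0, 169.0], [273.0, 415.0], [270.0, 464.0], [276.0, 131.0]]
```

View pics/n6.png

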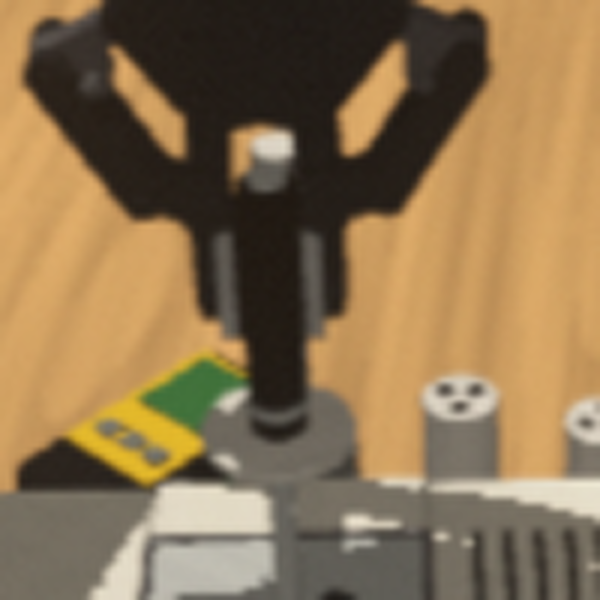

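The knob top at row 146 and disc give a rise of about 40 mm from home (39.8 from the pixels, 39.7 from the arm). The foot is still on the disc. One last 0.2 mm, then hold and hand in.

```bash
python3 -m crank '[[0,0,-0.0002,0,0,0,1],[0,0,-0.0002,0,0,0,1],[0,0,-0.0002,0,0,0,1],[0,0,-0.0002,0,0,0,1]]' && python3 -c "
from rig import sign_off
print(sign_off())"
```

```text
clock: 12.45
eef_pos: [518.1, -116.6, 279.8]
tcp_rot: [3.142, -0.0, 1.684]
contact_force: [-0.9, 0.0, -3.5]
opening: 0.199
grasp_force: 39.1
the job is handed in; nothing more can be done
None
```

I handed the job in with the tall probe held still about 40 mm up (39.9 mm by the arm, about 39.8 mm by the camera just before a last 0.2 mm), the scale's foot lowered onto the disc first and still riding on it as far as the camera shows; the sign-off returned no verdict.

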